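Clamp the slide carrier to the slip point and start the scan

TASK

Clamp the glass slides in the scanner stage: turn the black wing knob clockwise (seen from above) until the screw is tight and the knob's slip clutch gives way, so that the wing has clearly moved on past its pointer ring (10 degrees or more), and stop before it has slipped 45 degrees. Only then start the scan on the three key pods: press the round key right down and let it up, then press the long bar key right down and let it up; do not press the square key. Leave the slide box, bottle, jar and forceps where they are, and leave the clamp tight.

Things in the scene. Friction and masses are not known exactly. Their poses are not given: they have to be found in the camera images.
- stage: Slide-scanner stage, fixed to the bench: white housing 200 (its x) x 150 (its y) x 35 mm with a black deck, deck top 41 mm up. Origin: centre of its underside, on the bench. An aluminium carrier with four glass slides covers the +x half; the wing knob's upright axis stands at (-40, 0) mm in the stage's x, y. Place and yaw vary; it cannot be moved.
- cap: Black wing knob: round skirt 40 mm across, 9 mm high, and on it an upright bar wing 50 mm long along its x, 14 mm thick along its y. Origin on the turning axis under the skirt, 64 mm above the bench; skirt top at 73 mm, wing top at 106 mm. Turns about the vertical without end, height unchanged; stays where it is let go. Pinch the wing across its thickness from above, tips just over the skirt.
- cap_top (a point): Middle of the wing's top, 106 mm up, on the axis. Feel: clockwise from above it first carries the pointer ring and screw along at about 0.02 N m; when the screw is tight the wing winds up a spring (0.1 rad) to 0.30 N m, where the clutch slips: ring still, wing goes on. Let go, it springs back the 0.1 rad. The turn needed, 2 to 3.4 rad (several grasps), differs each time and is only felt. Turned back, the screw loosens.
- ring: Steel pointer ring under the knob, 46 mm across, 6 mm high, fixed to the screw, with a small pointer along its own +x reaching 36 mm from the axis. Origin on the axis, 57.5 mm above the bench. At the start the wing (cap x) lies exactly along the pointer; the angle between the two is how far the clutch has slipped.
- jaw_pad (a point): Middle of the underside, on the knob's axis, of the round steel clamp disc (106 mm across, 5 mm thick) under the pointer ring, which the screw pulls down on the carrier's edge. It stands a few mm above the carrier at the start and comes down to 47 mm above the bench (touching the carrier) when the screw is tight.
- key_round_top (a point): Centre of the top of the round white key, 26 mm across, 40 mm above the bench when up, in the middle of its own grey pod (56 x 56 x 26 mm, fixed). The three pods stand side by side in any order, left of the stage.
- key_square_top (a point): Centre of the top of the square white key, 22 x 22 mm, otherwise as the round one. Not to be pressed.
- key_bar_top (a point): Centre of the top of the long bar-shaped white key, 12 mm (its x) x 40 mm (its y), otherwise as the round one.
- key_round (a joint): travel of the round key in m: 0 up, 0.006 right down. Spring return; 1.6 N to start, 4 N at the bottom stop. Counts as pressed beyond 0.004.
- key_square (a joint): the same for the square key.
- key_bar (a joint): the same for the bar key.
- slide_box: bystander: closed blue and white slide box, 62 x 97 x 38 mm, loose; origin at the centre of its underside.
- dropper: bystander: amber dropper bottle, 30 mm across, 75 mm high, loose; origin at the centre of its underside.
- jar: bystander: jar, 56 mm across, 60 mm high, loose; origin at the centre of its underside.
- forceps: bystander: steel forceps lying flat, 120 mm long along their x, loose; origin on the bench under their middle.

How it is judged (in metres and radians):
On the way, in this order (a step that is already met when the one before it is completed fails the run):
1. the clamp is tight on the carrier and the wing has slipped past the pointer (angle between the x axis of cap and the x axis of ring, either way round between 0.12 and 0.95 rad and z of jaw_pad in the frame of stage below 0.0474 m), for 0.2 s.
2. the round key is right down, alone (value of joint key_round above 0.004 m and value of joint key_bar below 0.001 m), for 0.02 s.
3. the round key is up again (value of joint each of key_round, key_square, key_bar below 0.001 m), for 0.02 s.
4. the bar key is right down, alone (value of joint key_bar above 0.004 m and value of joint key_round below 0.001 m), for 0.02 s.
At the end, for the whole second after the job is handed in: The clamp disc is down on the carrier (its underside less than 47.4 mm above the stage's foot), the wing stands 0.12 to 0.95 rad past the pointer, and all three keys are up (travel under 1 mm). The slide box, bottle, jar and forceps are within 20 mm of where they stood (all of step 1 and all of step 3 and distance of each of slide_box, dropper, jar, forceps from where it was at the start of the episode below 0.02 m); the robot touches nothing.
It fails at once if the clutch has been slipped more than 0.95 rad (wing against pointer) (angle between the x axis of cap and the x axis of ring, either way round above 0.95 rad).
It fails at once if the round or bar key pressed beyond 3 mm before the clamp had slipped (value of joint any of key_round, key_bar above 0.003 m and angle between the x axis of cap and the x axis of ring, either way round below 0.1 rad).
It fails at once if the square key pressed beyond 3 mm (value of joint key_square above 0.003 m).
It fails at once if a bystander moved more than 20 mm (distance of any of slide_box, dropper, jar, forceps from where it was at the start of the episode above 0.02 m).
It also fails if it takes over 72 s, if anything falls off the work surface, if the arm or the gripper's body presses on something with over 40 N, if the wrist force passes 120 N, or if a joint passes its speed limit or range.

ROBOT

A 7-joint arm with a two-finger parallel gripper is mounted at the origin on the work surface. World frame = base frame: x ahead of the robot, y to its left, z up, the work surface at z = 0. Lengths are in m, angles in degrees, forces in N, time in s.
With the tool pointing down it reaches from about 0.425 to 0.875 m from the base axis. Payload 9.9 kg.
Tool frame: the origin (TCP) lies midway between the tips of the shut fingers; the grasp point (between the pads) lies 19 mm behind it; x points along the fingers, y is the direction in which the jaws open and shut, and the axes are right-handed (so a half turn about x gives the same grasp; the last joint's range is limited). The gripper opens to 85 mm and grips with 20 to 120 N. Pads are 22 mm wide; open, the fingers measure 114 mm over their backs; the gripper's body (76 mm by 85 mm) begins 54 mm behind the grasp point. The pads swing forward as they close: fully open they stand 13 mm farther back than shut.
Start: joints at [-75.848, 32.985, 1.427, 82.34, -0.859, 64.687, -3.237], TCP at [0.219, 0.638, 0.231] pointing down, gripper open.
Joint ranges: [-157.87, 157.87], [-19.46, 123.44], [-87.15, 90], [11.01, 140.99], [-62.26, 242.26], [9.8, 113.94], [-161.44, 161.44]. Speed limits (degrees/s): [127.2, 127.2, 172.46, 172.46, 180, 180, 180].

INTERFACE

Orientations are given as a 3x3 rotation matrix whose columns are the frame's x, y, z axes.
In Python, from station import telemetry, grab_frame, calibration, job gives the robot as it stands.
- The arm moves only by the shell command python3 -m crank 'ROWS' [OPENING]. ROWS is JSON, a list of rows, each an object of numbers: "dx", "dy", "dz": the shift along the world's x, y, z in mm; "yaw": the turn about the world's z in rad. In form: [{"dx": .., "dy": .., "dz": .., "yaw": ..}, ...]. A call has 1 to 10 rows; each row shifts and turns the commanded pose from where the row before left it; what a row does not reach is not made up. A row lasts 1/8 s, in which the tool goes at most 62.5 mm and 10.7 degrees, less where a joint would pass 70% of its speed; a pose out of reach is approached as far as the arm can. A call with a gripper value outside its range is refused whole. OPENING is the opening, from -1 (shut) to 1 (fully open), so that 0 is half open, set as the call begins (- or left out, the last holds). The fingers move at their own pace and stop on an object; the grip force is fixed at half the most. Time passes only in rows, so rows that do not move let the fingers close. It gives the time, the measured TCP pose, the force and the opening at its end, in the units of the state.
- telemetry.observe(): the state, without advancing time (a new reading comes with each control period).
- grab_frame(name): name is "side" or "top" or "wrist"; returns the picture (384x512x3 uint8, red, green, blue); there is no depth.
- calibration(name): a dict with "fx", "fy", "cx", "cy" (pixels), "rvec" (rotation vector, rad) and "tvec" (3), from world to camera coordinates, as OpenCV has them; the wrist camera has in their place "mount" (4x4, takes a point from camera to tool coordinates, whose origin is the TCP and whose axes are the tool frame's). Camera axes: x right, y down, z forward; pixel columns grow to the right and rows downward; lengths in m; the calibration is good to about 2 mm. A picture is of the moment at which its call begins: read the wrist's pose just before it. calibration takes no time and is no camera call.
- job.finish_job(): hands the job in, once; it reports no verdict.
The state is a dict: "time_s": time; "joint_positions": joint angles; "qvel": joint speeds; "joint_efforts": joint torques, N m; "position": TCP position; "eef_rot": TCP orientation; "force": force on the tool from outside, world axes, zero at the start; "moment": the same for the moment, N m; "finger_gap": finger opening in m.
Only numpy, scipy, OpenCV 4.12 (cv2) and the standard library are available. Lean on these libraries where they do the work, as an engineer would, in place of code of your own. Each camera call takes 0.05 s, during which the arm holds its last target.

## Working session

There is one attempt and no reset: what is moved stays moved. The work goes in short steps, Python scripts to look and compute and a shell command to move; the robot and the scene stay as the last step left them, time stands still between calls to the robot, and variables do not carry over. Pictures are saved under pics/ and viewed, and the job is handed in when it is done.

```bash
ls; mkdir -p pics
python3 - <<'E'
from station import telemetry, grab_frame, calibration, job
import cv2
s=telemetry.observe()
for k,v in s.items(): print(k,v)
for n in ("side","top","wrist"):
    cv2.imwrite(f"pics/{n}0.png",grab_frame(n)[:,:,::-1])
    print(n,calibration(n))
E
```

```text
pics
time_s 0.0
joint_positions [-75.84896036  33.03334121   1.42175594  82.38598777  -0.85969172
  64.68709547  -3.23759764]
qvel [ 0.0270874   0.00025029 -0.05644485 -0.0171266   0.03966929 -0.07672706
 -0.03540917]
joint_efforts [-6.04332763e-04 -7.65751791e+01  2.25024976e+00 -2.85963678e+01
  1.54094025e-02  1.27385728e-02 -7.06134841e-06]
position [0.21905766 0.63798503 0.23043675]
eef_rot [[-4.79111009e-04  3.24734852e-01  9.45804973e-01]
 [-1.60346094e-03  9.45803616e-01 -3.24735199e-01]
 [-9.99998600e-01 -1.67214554e-03  6.75547261e-05]]
force [-0.06597094  0.26884857  0.40092318]
moment [-0.00709705 -0.01776585 -0.00402643]
finger_gap 0.08485146065748432
side {'fx': 391.6096217206529, 'fy': 391.6096217206529, 'cx': 250.13838669774978, 'cy': 185.64940825866003, 'rvec': array([ 0.37514552, -2.65743639,  1.41960331]), 'tvec': array([0.56508452, 0.20842282, 1.00009961])}
top {'fx': 467.2324008087576, 'fy': 467.2324008087576, 'cx': 259.5450564309534, 'cy': 194.56713590891988, 'rvec': array([ 2.13123836, -2.15672376,  0.17913358]), 'tvec': array([-0.04081565,  0.62738934,  1.28770648])}
wrist {'fx': 321.6193174582738, 'fy': 321.6193174582738, 'cx': 255.523087103771, 'cy': 189.9642054833257, 'mount': array([[-9.77597584e-05, -3.19867976e-01,  9.47462120e-01,
        -1.42614718e-01],
       [ 9.99999963e-01, -2.71687907e-04,  1.14574436e-05,
         3.65671071e-04],
       [ 2.53749131e-04,  9.47462086e-01,  3.19867991e-01,
        -8.32805414e-02],
       [ 0.00000000e+00,  0.00000000e+00,  0.00000000e+00,
         1.00000000e+00]])}
```

View pics/top0.png

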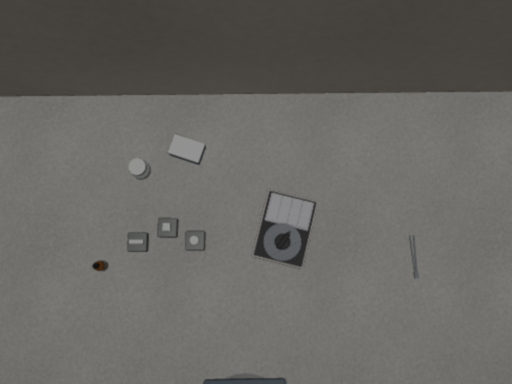

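View pics/side0.png

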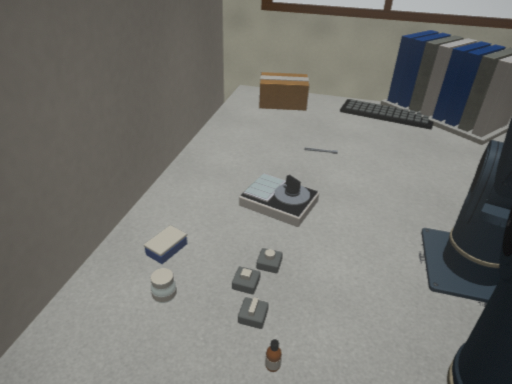

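View pics/wrist0.png

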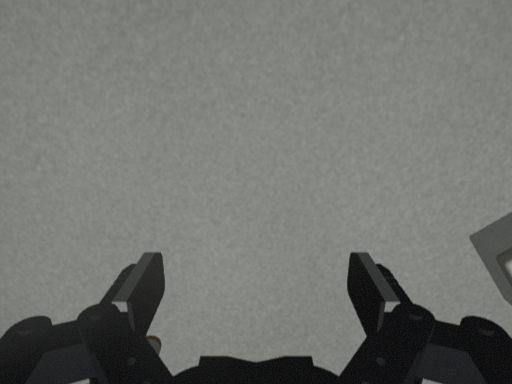

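```bash
cat > h.py <<'E'
import numpy as np, cv2
from station import telemetry, grab_frame, calibration, job
def K(c): return np.array([[c['fx'],0,c['cx']],[0,c['fy'],c['cy']],[0,0,1.]])
def cam(n,s=None):
    c=calibration(n)
    if n=='wrist':
        s=s or telemetry.observe(); T=np.eye(4);T[:3,:3]=s['eef_rot'];T[:3,3]=s['position']
        W=T@c['mount']; return K(c),W[:3,:3],W[:3,3]
    R,_=cv2.Rodrigues(c['rvec']); return K(c),R.T,-R.T@c['tvec']
def px2w(C,u,v,z):
    k,R,t=C; d=R@np.linalg.inv(k)@[u,v,1]; return t+d*(z-t[2])/d[2]
def w2px(C,p):
    k,R,t=C; q=k@(R.T@(np.array(p)-t)); return q[:2]/q[2]
E
python3 - <<'E'
from h import *
T=cam('top');S=cam('side');print(T[2],S[2])
for p in [(0,0,0),(.219,.638,.23),(.5,0,0)]: print(p,w2px(T,p),w2px(S,p))
for n,u,v,z in [('knobtop',282,241,.106),('disc',283,242,.055),('round',194,240,.04),('sq',166.5,227,.04),('bar',136,242,.04),('box',187,149,.038),('jar',138,168,.06),('drop',97,266,.075),('forc',414,257,0)]:
    w=px2w(T,u,v,z);print(n,w.round(4),'side',w2px(S,w).round(0))
im=cv2.imread('pics/top0.png')
a=cv2.resize(im[180:280,90:210],None,fx=5,fy=5,interpolation=2);b=cv2.resize(im[185:275,245:325],None,fx=7,fy=6.0,interpolation=2)
b=cv2.resize(im[185:275,245:325],None,fx=6,fy=6,interpolation=2)
cv2.imwrite('pics/a.png',cv2.convertScaleAbs(a,alpha=2));cv2.imwrite('pics/b.png',cv2.convertScaleAbs(b,alpha=2.5))
s=cv2.imread('pics/side0.png')[160:230,230:330];cv2.imwrite('pics/c.png',cv2.resize(s,None,fx=7,fy=7,interpolation=2))
E
```

```text
[ 0.41771237 -0.03417414  1.37033565] [0.37203251 0.84181633 0.71825964]
(0, 0, 0) [244.73547417 422.20956406] [471.40888082 267.26166161]
(0.219, 0.638, 0.23) [-32.23904117 358.67038993] [434.27257617 496.92827348]
(0.5, 0, 0) [243.43349756 240.26133251] [279.61703169 230.06422816]
knobtop [ 0.4904 -0.1067  0.106 ] side [293. 179.]
disc [ 0.4905 -0.1123  0.055 ] side [292. 193.]
round [0.5    0.1391 0.04  ] side [269. 253.]
sq [0.5379 0.2177 0.04  ] side [246. 272.]
bar [0.4964 0.3031 0.04  ] side [254. 305.]
box [0.7662 0.1624 0.038 ] side [166. 239.]
jar [0.706  0.2983 0.06  ] side [164. 275.]
drop [0.4302 0.3986 0.075 ] side [275. 340.]
forc [ 0.4453 -0.4969  0.    ] side [320. 151.]
```

View pics/a.png

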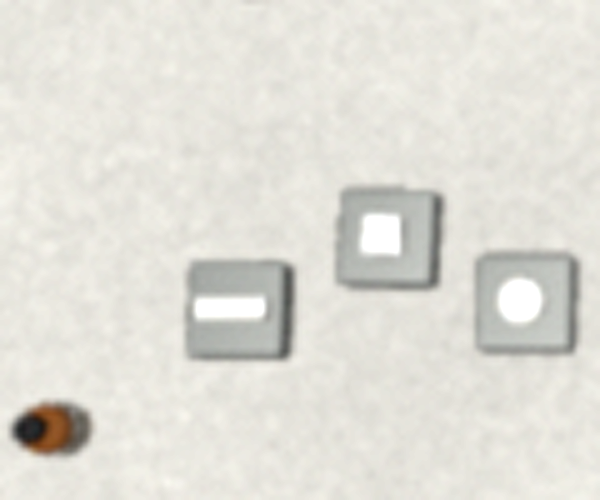

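View pics/b.png

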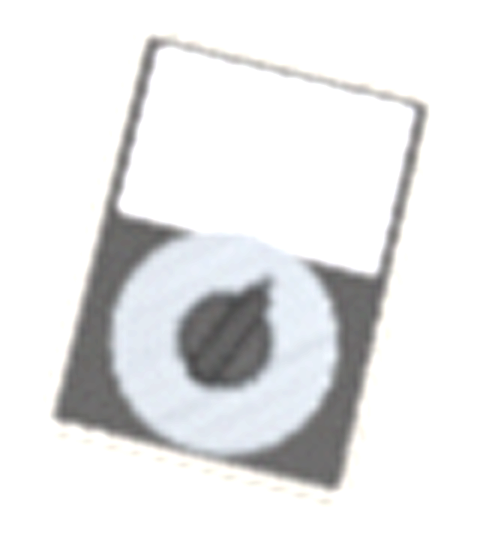

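View pics/c.png

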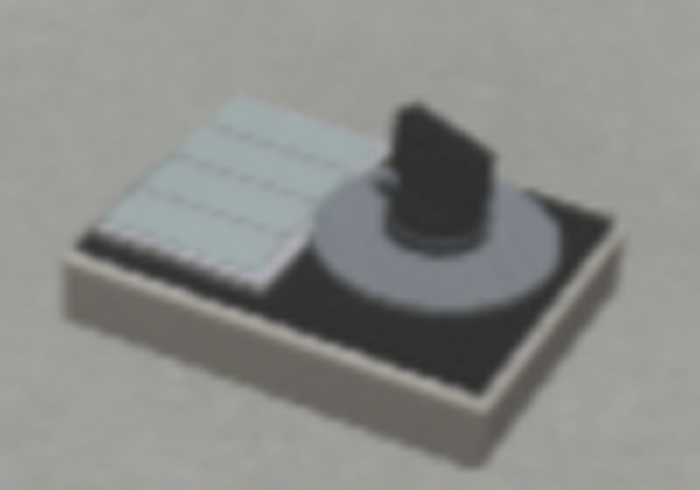

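```bash
python3 -m crank '[{"dx":44,"dy":-31},{"dx":44,"dy":-31},{"dx":44,"dy":-31},{"dx":44,"dy":-31},{"dx":44,"dy":-31},{"dx":44,"dy":-31}]'
python3 -m crank '[{"dy":-56,"yaw":-0.04},{"dy":-56,"yaw":-0.04},{"dy":-56,"yaw":-0.04},{"dy":-56,"yaw":-0.04},{"dy":-56,"yaw":-0.04},{"dy":-56,"yaw":-0.04},{"dy":-56,"yaw":-0.04},{"dy":-56,"yaw":-0.04},{"dy":-56,"yaw":-0.03},{"dy":-56}]'
python3 -m crank '[{"dz":0},{"dz":0}]'
python3 - <<'E'
from h import *
s=telemetry.observe();print(s['time_s'],s['joint_positions'].round(1) if hasattr(s['joint_positions'],'round') else s['joint_positions'],s['position'],np.degrees(np.arctan2(s['eef_rot'][1][1],s['eef_rot'][0][1])))
im=grab_frame('wrist');cv2.imwrite('pics/w1.png',im[:,:,::-1])
C=cam('wrist',s)
for p in [(.4905,-.1095,.106),(.4905,-.1095,.073)]: print(w2px(C,p))
E
```

```text
0.15 [-75.8  33.    1.4  82.4  -0.9  64.7  -3.2] [0.21911427 0.63808517 0.23061876] 71.04727560256923
[-196.54837716  530.710008  ]
[-166.55264312  500.9224898 ]schema error: expected keys dx, dy, dz, yaw
schema error: expected keys dx, dy, dz, yaw
schema error: expected keys dx, dy, dz, yaw
```

View pics/w1.png

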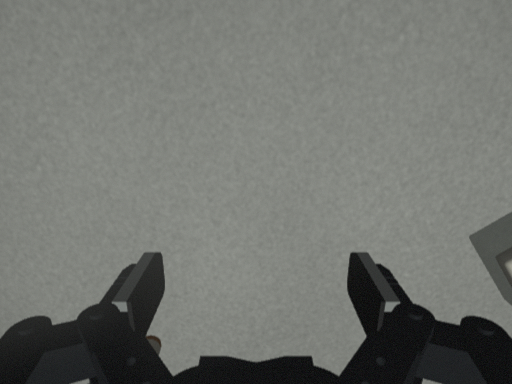

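All four keys are required in every row; the arm has not moved (view unchanged).

```bash
python3 -m crank '[{"dx":44,"dy":-31,"dz":0,"yaw":0},{"dx":44,"dy":-31,"dz":0,"yaw":0},{"dx":44,"dy":-31,"dz":0,"yaw":0},{"dx":44,"dy":-31,"dz":0,"yaw":0},{"dx":44,"dy":-31,"dz":0,"yaw":0},{"dx":44,"dy":-31,"dz":0,"yaw":0}]'
```

```text
time_s: 0.95
position: [0.4845, 0.4513, 0.2312]
eef_rot: [[-0.0, 0.325, 0.946], [-0.0, 0.946, -0.325], [-1.0, -0.0, -0.0]]
force: [-0.3, 1.0, -0.4]
finger_gap: 0.0851
```

```bash
python3 -m crank '[{"dx":0,"dy":-56,"dz":0,"yaw":-0.04},{"dx":0,"dy":-56,"dz":0,"yaw":-0.04},{"dx":0,"dy":-56,"dz":0,"yaw":-0.04},{"dx":0,"dy":-56,"dz":0,"yaw":-0.04},{"dx":0,"dy":-56,"dz":0,"yaw":-0.04},{"dx":0,"dy":-56,"dz":0,"yaw":-0.04},{"dx":0,"dy":-56,"dz":0,"yaw":-0.04},{"dx":0,"dy":-56,"dz":0,"yaw":-0.04},{"dx":0,"dy":-56,"dz":0,"yaw":-0.03},{"dx":0,"dy":-56,"dz":0,"yaw":0}]'
python3 -m crank '[{"dx":0,"dy":0,"dz":0,"yaw":0},{"dx":0,"dy":0,"dz":0,"yaw":0}]'
python3 - <<'E'
from h import *
s=telemetry.observe();print(s['time_s'],s['joint_positions'],s['position'],np.degrees(np.arctan2(s['eef_rot'][1][1],s['eef_rot'][0][1])))
im=grab_frame('wrist');cv2.imwrite('pics/w2.png',im[:,:,::-1])
C=cam('wrist',s)
for p in [(.4905,-.1095,.106),(.4905,-.1095,.073)]: print(w2px(C,p))
E
```

```text
time_s: 2.2
position: [0.4831, -0.1093, 0.2314]
eef_rot: [[0.0, 0.63, 0.777], [0.0, 0.777, -0.63], [-1.0, 0.0, 0.0]]
force: [1.2, 0.6, 0.1]
finger_gap: 0.0855
time_s: 2.45
position: [0.4831, -0.1072, 0.2312]
eef_rot: [[-0.0, 0.63, 0.777], [0.001, 0.777, -0.63], [-1.0, 0.0, -0.001]]
force: [0.2, 0.2, 0.0]
finger_gap: 0.0853
2.45 [ -3.43767341  18.21220806  14.14710953 109.28144821  -5.50889511
  53.17378483  64.31167192] [ 0.48313703 -0.10717408  0.23116277] 50.9742344512811
[258.68572083 190.19409601]
[258.34985637 179.37888427]
```

View pics/w2.png

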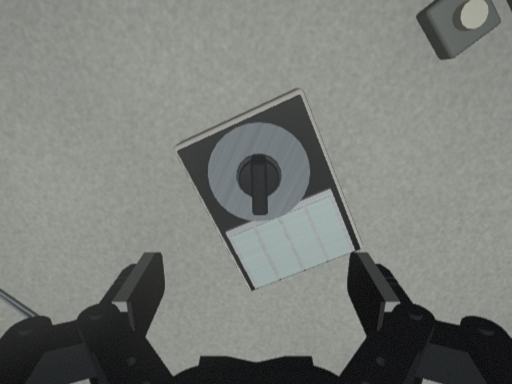

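Run:
```python
from h import *
im=cv2.imread('pics/w2.png')
c=im[110:240,190:330];cv2.imwrite('pics/d.png',cv2.convertScaleAbs(cv2.resize(c,None,fx=4.5,fy=4.5,interpolation=2),alpha=2.5))
```

```text
(no output)
```

View pics/d.png

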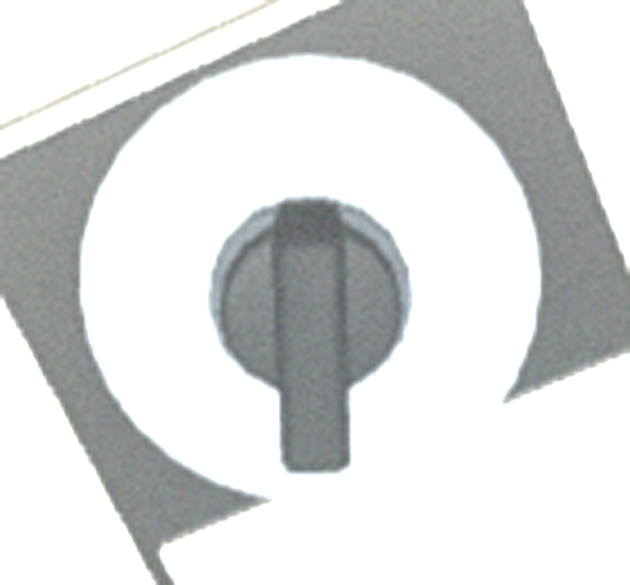

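Run:
```python
from h import *
s=telemetry.observe();C=cam('wrist',s)
f=lambda u,v,z:px2w(C,190+u/4.5,110+v/4.5,z)
a,b=f(310,242,.106),f(317,470,.106)
print(a,b,(a+b)/2,np.linalg.norm(a-b),np.degrees(np.arctan2(*(b-a)[1::-1])))
L,R=f(80,280,.055),f(542,280,.055);print((L+R)/2,np.linalg.norm(L-R))
L,R=f(220,305,.073),f(405,305,.073);print((L+R)/2,np.linalg.norm(L-R))
print(s['position'])
```

```text
[ 0.47218767 -0.09364724  0.106     ] [ 0.5096666 -0.121933   0.106    ] [ 0.49092713 -0.10779012  0.106     ] 0.04695481311744573 -37.042253052866236
[ 0.48950945 -0.10655335  0.055     ] 0.10543583210313302
[ 0.49007473 -0.10685862  0.073     ] 0.04006527718916782
[ 0.48329966 -0.10641608  0.23116108]
```

```bash
python3 -m crank '[{"dx":7,"dy":-1,"dz":-30,"yaw":0.035},{"dx":0,"dy":0,"dz":-50,"yaw":0},{"dx":0,"dy":0,"dz":-40,"yaw":0},{"dx":0,"dy":0,"dz":-30,"yaw":0},{"dx":0,"dy":0,"dz":0,"yaw":0},{"dx":0,"dy":0,"dz":0,"yaw":0}]'
python3 - <<'E'
from h import *
im=grab_frame('wrist');cv2.imwrite('pics/w3.png',cv2.convertScaleAbs(im[:,:,::-1],alpha=2))
E
```

```text
time_s: 3.25
position: [0.4909, -0.1079, 0.0822]
eef_rot: [[0.001, 0.601, 0.799], [0.0, 0.799, -0.601], [-1.0, 0.001, 0.001]]
force: [-0.7, 0.3, 0.6]
finger_gap: 0.0856
```

View pics/w3.png

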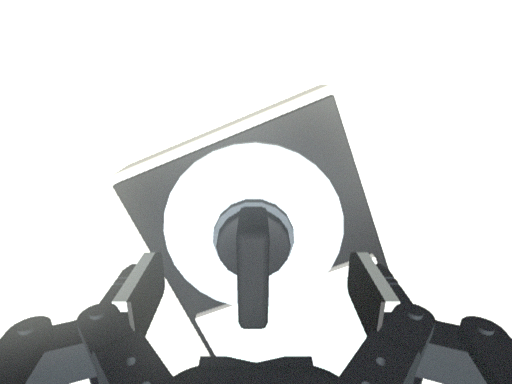

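The wing (about x 253, rows 210–328) lies centred between the fingers (pads at x 150 and 360). Lower slightly and close.

```bash
python3 -m crank '[{"dx":0,"dy":0,"dz":-4,"yaw":0},{"dx":0,"dy":0,"dz":0,"yaw":0},{"dx":0,"dy":0,"dz":0,"yaw":0},{"dx":0,"dy":0,"dz":0,"yaw":0},{"dx":0,"dy":0,"dz":0,"yaw":0},{"dx":0,"dy":0,"dz":0,"yaw":0}]' -1
python3 - <<'E'
from h import *
s=telemetry.observe();print(s['force'],s['moment'],s['finger_gap'],s['position'])
E
```

```text
time_s: 4.05
position: [0.4902, -0.1088, 0.0775]
eef_rot: [[0.0, 0.602, 0.798], [-0.0, 0.798, -0.602], [-1.0, -0.0, 0.0]]
force: [-2.3, -1.6, 5.6]
finger_gap: 0.0131
[-2.28448486 -1.55621414  5.59554867] [-0.14727772  0.34230057  0.00137243] 0.013081324265511451 [ 0.49019224 -0.10879869  0.07750617]
```

```bash
python3 -m crank '[{"dx":0,"dy":0,"dz":0,"yaw":-0.16},{"dx":0,"dy":0,"dz":0,"yaw":-0.16},{"dx":0,"dy":0,"dz":0,"yaw":-0.16},{"dx":0,"dy":0,"dz":0,"yaw":-0.16},{"dx":0,"dy":0,"dz":0,"yaw":-0.16},{"dx":0,"dy":0,"dz":0,"yaw":-0.16},{"dx":0,"dy":0,"dz":0,"yaw":-0.16},{"dx":0,"dy":0,"dz":0,"yaw":-0.16},{"dx":0,"dy":0,"dz":0,"yaw":-0.16},{"dx":0,"dy":0,"dz":0,"yaw":-0.16}]'
cat > st.py <<'E'
from h import *
s=telemetry.observe();print(s['time_s'],np.round(s['force'],2),np.round(s['moment'],3),s['finger_gap'],np.round(s['position'],4),'yaw',np.arctan2(s['eef_rot'][1][1],s['eef_rot'][0][1]),'j7',s['joint_positions'][6])
E
python3 st.py
```

```text
time_s: 5.3
position: [0.4922, -0.1086, 0.0777]
eef_rot: [[0.003, 0.778, -0.628], [-0.001, -0.628, -0.778], [-1.0, 0.003, -0.001]]
force: [4.1, 0.2, -0.5]
finger_gap: 0.0131
5.3 [ 4.13  0.17 -0.51] [-0.009 -0.959  0.057] 0.013138383492265239 [ 0.4922 -0.1086  0.0777] yaw -0.6794848627723142 j7 6.287516462174499
```

```bash
python3 -m crank '[{"dx":0,"dy":0,"dz":0,"yaw":-0.1},{"dx":0,"dy":0,"dz":0,"yaw":-0.1},{"dx":0,"dy":0,"dz":0,"yaw":-0.1},{"dx":0,"dy":0,"dz":0,"yaw":-0.05}]'
python3 st.py;  python3 -c "
from h import *
print(telemetry.observe()['joint_positions'])"
```

```text
time_s: 5.8
position: [0.4924, -0.1091, 0.0776]
eef_rot: [[0.004, 0.518, -0.856], [-0.002, -0.856, -0.518], [-1.0, 0.003, -0.002]]
force: [5.6, -1.3, 0.8]
finger_gap: 0.013
5.8 [ 5.59 -1.28  0.79] [-0.176 -1.269  0.046] 0.012996084768181938 [ 0.4924 -0.1091  0.0776] yaw -1.0267789810781198 j7 -8.001964297898088
[-20.01533383  37.86515751  42.71880302 119.17789379 -41.72942413
  38.66465454  -8.0019643 ]
```

```bash
for i in 1 2; do :; done; python3 -m crank '[{"dx":0,"dy":0,"dz":0,"yaw":-0.08},{"dx":0,"dy":0,"dz":0,"yaw":-0.08}]' >/dev/null; python3 st.py;  python3 -m crank '[{"dx":0,"dy":0,"dz":0,"yaw":-0.08},{"dx":0,"dy":0,"dz":0,"yaw":-0.08}]' >/dev/null; python3 st.py
```

```text
6.05 [ 5.59 -2.28 -1.15] [-0.443 -1.347  0.058] 0.01287729288437487 [ 0.4925 -0.1093  0.0777] yaw -1.1871142559704992 j7 -14.70671977293081
6.3 [ 6.07 -1.38 -0.53] [-0.598 -1.399  0.029] 0.013235650222185239 [ 0.4926 -0.1094  0.0777] yaw -1.3471547874229521 j7 -21.48488116370929
```

```bash
echo "s=s;print(np.round(s['joint_positions'],1))">>st.py; python3 -m crank '[{"dx":-1,"dy":0,"dz":0,"yaw":-0.08},{"dx":0,"dy":0,"dz":0,"yaw":-0.08}]' >/dev/null; python3 st.py;  python3 -m crank '[{"dx":0,"dy":0,"dz":0,"yaw":-0.08},{"dx":0,"dy":0,"dz":0,"yaw":-0.08}]' >/dev/null; python3 st.py
```

```text
6.55 [ 9.17 -3.53 -4.68] [-0.81  -2.087  0.313] 0.01293739106462527 [ 0.4925 -0.1096  0.0778] yaw -1.506368664544161 j7 -28.257554726355234
[-23.9  41.   50.5 119.4 -48.4  42.5 -28.3]
6.8 [ 9.19 -4.23 -5.79] [-0.989 -2.037  0.34 ] 0.013184395592190418 [ 0.4924 -0.1098  0.0778] yaw -1.6663161283863046 j7 -35.21148335786435
[-25.1  42.2  53.1 119.4 -50.4  44.  -35.2]
```

Moment jumped to 0.31–0.34 N m: tight by about yaw −1.4 and now slipping. A bit more, then check.

```bash
python3 -m crank '[{"dx":0,"dy":0,"dz":0,"yaw":-0.08},{"dx":0,"dy":0,"dz":0,"yaw":-0.08},{"dx":0,"dy":0,"dz":0,"yaw":-0.06}]' >/dev/null; python3 st.py
python3 - <<'E'
from h import *
for n in('wrist','top'):
    im=grab_frame(n)[:,:,::-1]
    if n=='top': im=cv2.resize(im[195:275,240:330],None,fx=6,fy=6,interpolation=2)
    cv2.imwrite(f'pics/{n}4.png',cv2.convertScaleAbs(im,alpha=2))
E
```

```text
7.175 [ 7.9  -5.54 -4.26] [-1.185 -2.003  0.257] 0.013209779071622388 [ 0.4923 -0.1102  0.0778] yaw -1.8862078858109042 j7 -44.92843649179165
[-26.5  43.9  56.5 119.4 -53.   46.2 -44.9]
```

View pics/wrist4.png

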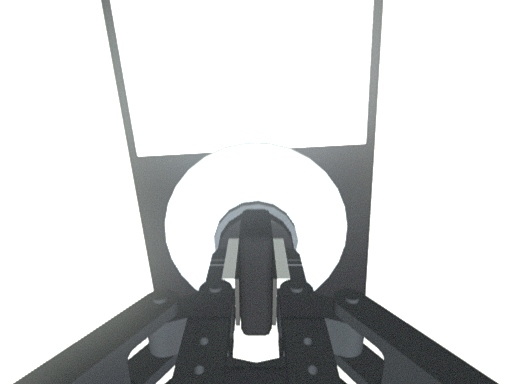

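The wing is held straight (x≈256, rows 210–330); the pointer is hidden. Release, lift, look.

```bash
python3 -m crank '[{"dx":0,"dy":0,"dz":0,"yaw":0},{"dx":0,"dy":0,"dz":0,"yaw":0},{"dx":0,"dy":0,"dz":0,"yaw":0},{"dx":0,"dy":0,"dz":0,"yaw":0},{"dx":0,"dy":0,"dz":50,"yaw":0},{"dx":0,"dy":0,"dz":50,"yaw":0},{"dx":0,"dy":0,"dz":50,"yaw":0},{"dx":0,"dy":0,"dz":0,"yaw":0},{"dx":0,"dy":0,"dz":0,"yaw":0}]' 1
python3 - <<'E'
from h import *
for n in('wrist','side'):
    im=grab_frame(n)[:,:,::-1]
    if n=='wrist': im=cv2.resize(im[110:250,180:340],None,fx=4.2,fy=4.2,interpolation=2)
    else: im=cv2.resize(im[160:230,230:330],None,fx=7,fy=7,interpolation=2)
    cv2.imwrite(f'pics/{n}5.png',cv2.convertScaleAbs(im,alpha=1.7))
E
python3 st.py
```

```text
time_s: 8.4
position: [0.489, -0.1081, 0.2269]
eef_rot: [[-0.0, -0.309, -0.951], [0.001, -0.951, 0.309], [-1.0, -0.001, 0.0]]
force: [-0.4, -0.4, -0.5]
finger_gap: 0.0855
8.5 [0.73 0.58 0.61] [ 0.016  0.056 -0.007] 0.08552871958037635 [ 0.4887 -0.1081  0.2263] yaw -1.8849774423052592 j7 -57.72032037204197
[-35.6  34.7  70.6 109.8 -37.1  62.9 -57.7]
```

View pics/wrist5.png

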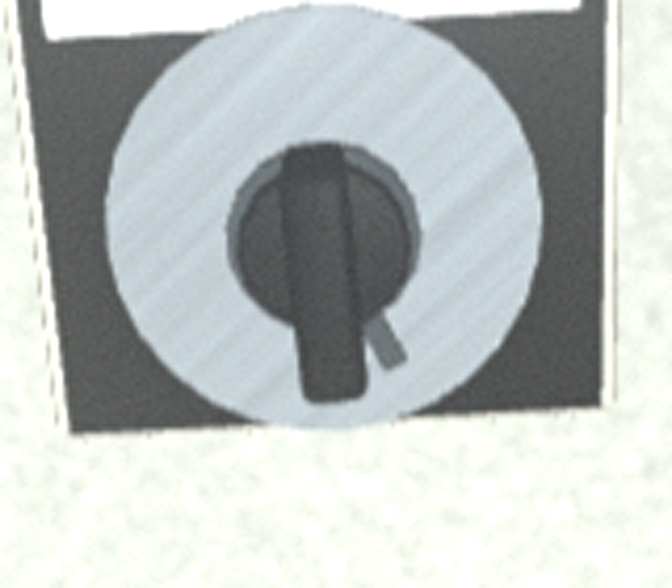

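View pics/side5.png

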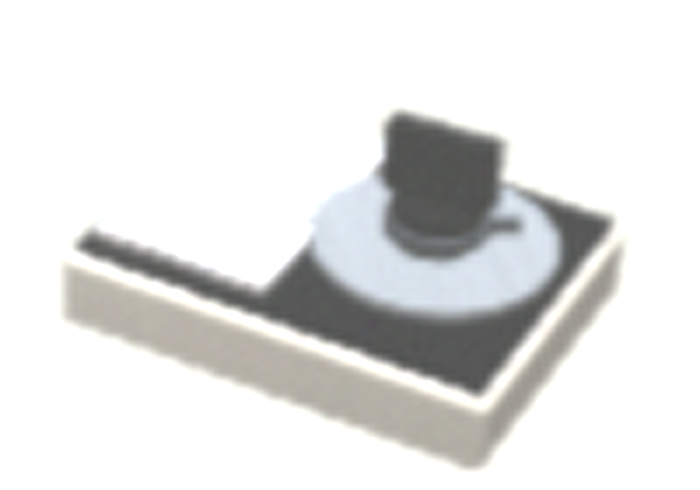

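Run:
```python
from h import *
C=cam('wrist')
f=lambda u,v,z:px2w(C,180+u/4.2,110+v/4.2,z)
a,b=f(315,175,.106),f(335,395,.106);print((a+b)/2,np.linalg.norm(b-a))
p,q=f(372,322,.0605),f(396,365,.0605);L,R=f(106,220,.052),f(542,220,.052);c=(L+R)/2;print(c)
ang=lambda d:np.arctan2(d[1],d[0])
print('wing',ang(b-a),'ptr',ang(q-p),ang(q-c),'len',np.linalg.norm((q-c)[:2]))
```

```text
[ 0.49089851 -0.11006817  0.106     ] 0.04669807584379102
[ 0.49179067 -0.11034172  0.052     ]
wing 2.9160012245676974 ptr -2.958074132706403 -2.9810455217298752 len 0.03823566037334437
```

The clamp is slipped by about 0.40 rad with the pointer visible at (396,365) in the crop. Now the round key, fingers shut.

```bash
python3 -m crank '[{"dx":1,"dy":27.5,"dz":0,"yaw":0.18},{"dx":1,"dy":27.5,"dz":0,"yaw":0.18},{"dx":1,"dy":27.5,"dz":0,"yaw":0.18},{"dx":1,"dy":27.5,"dz":0,"yaw":0.18},{"dx":1,"dy":27.5,"dz":0,"yaw":0.18},{"dx":1,"dy":27.5,"dz":0,"yaw":0.18},{"dx":1,"dy":27.5,"dz":0,"yaw":0.18},{"dx":1,"dy":27.5,"dz":0,"yaw":0.18},{"dx":1,"dy":27.5,"dz":0,"yaw":0.18},{"dx":0,"dy":0,"dz":0,"yaw":0}]' -1
python3 -m crank '[{"dx":0,"dy":0,"dz":0,"yaw":0},{"dx":0,"dy":0,"dz":0,"yaw":0}]' >/dev/null
python3 st.py
python3 - <<'E'
from h import *
C=cam('wrist')
im=grab_frame('wrist')[:,:,::-1];cv2.imwrite(f'pics/w6.png',im)
for p in [(.5,.1391,.04),(.5379,.2177,.04),(.4964,.3031,.04)]: print(w2px(C,p))
E
```

```text
time_s: 9.75
position: [0.4976, 0.141, 0.2261]
eef_rot: [[-0.002, 0.966, -0.257], [0.0, -0.257, -0.966], [-1.0, -0.002, 0.0]]
force: [-0.5, -0.4, 0.6]
finger_gap: 0.0001
10.0 [-0.18 -0.04  0.15] [ 0.008 -0.001 -0.023] 0.0002260048166183015 [0.4981 0.1378 0.227 ] yaw -0.26810514442801336 j7 -11.65898237915006
[-51.5  25.6  45.6 107.4 -21.8  56.2 -11.7]
[257.79676707 162.60853636]
[274.25095058  76.00593983]
[205.73541026  -8.54053879]
```

View pics/w6.png

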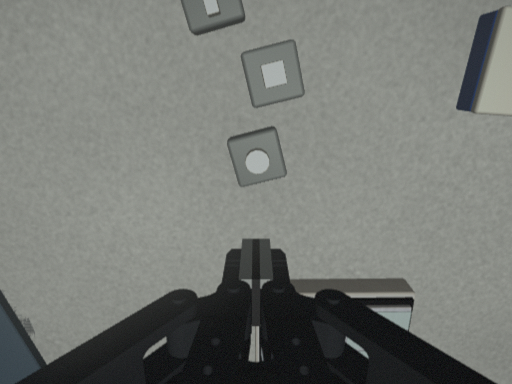

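Round key seen at (257,161), predicted (258,163): positions agree. Press.

```bash
python3 -m crank '[{"dx":2,"dy":1,"dz":-60,"yaw":0},{"dx":0,"dy":0,"dz":-60,"yaw":0},{"dx":0,"dy":0,"dz":-50,"yaw":0},{"dx":0,"dy":0,"dz":-12,"yaw":0},{"dx":0,"dy":0,"dz":0,"yaw":0},{"dx":0,"dy":0,"dz":0,"yaw":0}]' >/dev/null
python3 st.py
python3 -m crank '[{"dx":0,"dy":0,"dz":-5,"yaw":0},{"dx":0,"dy":0,"dz":-5,"yaw":0},{"dx":0,"dy":0,"dz":0,"yaw":0}]' >/dev/null
python3 st.py
```

```text
10.8 [-0.76 -0.22  0.1 ] [-0.008  0.02   0.005] 0.00010263347108682225 [0.5015 0.14   0.047 ] yaw -0.2653778840915015 j7 1.4416256058121026
[-41.   38.7  31.6 117.9 -36.8  33.1   1.4]
11.175 [2.26 1.5  2.82] [ 0.38  -0.467 -0.003] 0.00015952417346459788 [0.501  0.1403 0.0355] yaw -0.26479649418290724 j7 2.250368130326128
[-40.2  39.6  30.4 118.3 -37.8  31.7   2.3]
```

```bash
python3 -m crank '[{"dx":0,"dy":0,"dz":-2.5,"yaw":0},{"dx":0,"dy":0,"dz":0,"yaw":0}]' >/dev/null
python3 st.py
python3 - <<'E'
from h import *
im=grab_frame('wrist')[:,:,::-1];cv2.imwrite(f'pics/w7.png',im)
E
```

```text
11.425 [-1.22  3.11 16.72] [ 0.474  0.176 -0.021] 2.113882269403765e-06 [0.501  0.1403 0.0339] yaw -0.26510458688258176 j7 2.4419570411237514
[-40.1  39.7  30.1 118.4 -38.   31.5   2.4]
```

View pics/w7.png

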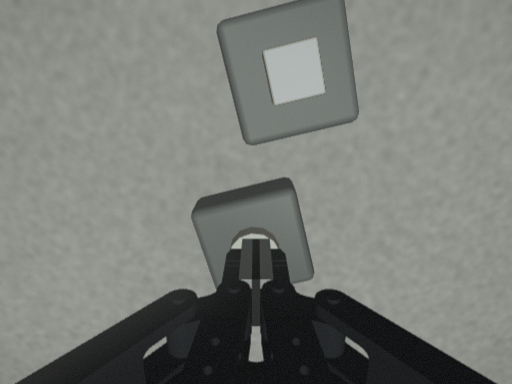

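Bottom stop reached (16.7 N at z 33.9 mm). Lift and go over the bar key.

```bash
python3 -m crank '[{"dx":0,"dy":0,"dz":40,"yaw":0},{"dx":0,"dy":0,"dz":60,"yaw":0},{"dx":0,"dy":0,"dz":60,"yaw":0},{"dx":-1,"dy":40,"dz":0,"yaw":0},{"dx":-1,"dy":40,"dz":0,"yaw":0},{"dx":-1,"dy":40,"dz":0,"yaw":0},{"dx":-1,"dy":42,"dz":0,"yaw":0},{"dx":0,"dy":0,"dz":0,"yaw":0},{"dx":0,"dy":0,"dz":0,"yaw":0}]' >/dev/null
python3 st.py
python3 - <<'E'
from h import *
C=cam('wrist')
im=grab_frame('wrist')[:,:,::-1];cv2.imwrite(f'pics/w8.png',im)
for p in [(.5,.1391,.04),(.5379,.2177,.04),(.4964,.3031,.04)]: print(w2px(C,p))
E
```

```text
12.6 [0.63 0.31 1.19] [-0.012 -0.044 -0.02 ] -2.4345325857217896e-05 [0.4959 0.3009 0.1924] yaw -0.26542276290533007 j7 -23.519277836211312
[-62.9  33.5  43.9 101.1 -27.2  56.7 -23.5]
[298.4480852  308.27107171]
[317.66351629 238.50440617]
[256.49205489 170.76395305]
```

View pics/w8.png

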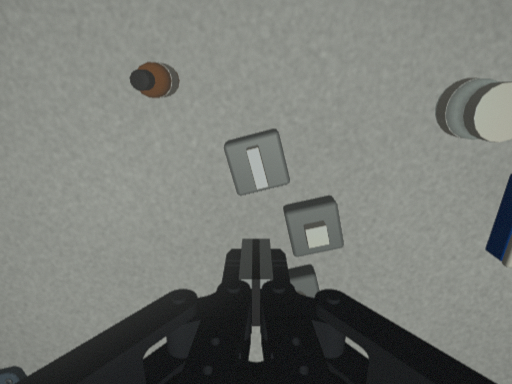

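Bar key at (257,168), within ~2 mm of the prediction. Press.

```bash
python3 -m crank '[{"dx":0,"dy":2.5,"dz":-50,"yaw":0},{"dx":0,"dy":0,"dz":-50,"yaw":0},{"dx":0,"dy":0,"dz":-40,"yaw":0},{"dx":0,"dy":0,"dz":-7,"yaw":0},{"dx":0,"dy":0,"dz":0,"yaw":0},{"dx":0,"dy":0,"dz":0,"yaw":0}]' >/dev/null
python3 st.py
python3 -m crank '[{"dx":0,"dy":0,"dz":-5,"yaw":0},{"dx":0,"dy":0,"dz":-5,"yaw":0},{"dx":0,"dy":0,"dz":0,"yaw":0}]' >/dev/null
python3 st.py
```

```text
13.4 [ 0.25  0.01 -0.41] [-0.018  0.023 -0.008] -6.830309918897993e-05 [0.4973 0.3045 0.0475] yaw -0.265427628450957 j7 -15.415015824017882
[-57.1  43.   34.6 108.7 -37.2  39.9 -15.4]
13.775 [1.56 1.15 3.08] [ 0.343 -0.236  0.039] -4.465821397341926e-05 [0.4967 0.3048 0.0359] yaw -0.26485890786380156 j7 -14.791394565830435
[-56.6  43.9  33.7 109.  -37.9  38.7 -14.8]
```

```bash
python3 -m crank '[{"dx":0,"dy":0,"dz":-2.5,"yaw":0},{"dx":0,"dy":0,"dz":0,"yaw":0}]' >/dev/null
python3 st.py
python3 -m crank '[{"dx":0,"dy":0,"dz":40,"yaw":0},{"dx":0,"dy":0,"dz":60,"yaw":0},{"dx":0,"dy":0,"dz":60,"yaw":0},{"dx":0,"dy":0,"dz":0,"yaw":0},{"dx":0,"dy":0,"dz":0,"yaw":0},{"dx":0,"dy":0,"dz":0,"yaw":0}]' >/dev/null
python3 st.py
python3 - <<'E'
from h import *
for n in ('wrist','side'):
  im=grab_frame(n)[:,:,::-1];cv2.imwrite(f'pics/{n}9.png',im)
E
```

```text
14.025 [-0.96  0.35 10.32] [0.218 0.177 0.024] -0.00011810948197909488 [0.4967 0.3048 0.0341] yaw -0.2650081603648398 j7 -14.6384903091016
[-56.5  44.   33.5 109.1 -38.1  38.5 -14.6]
14.775 [-0.43 -0.21  0.16] [0.005 0.042 0.046] 3.9315451869332214e-05 [0.4953 0.3041 0.1918] yaw -0.26497802446146346 j7 -23.543047579666293
[-63.2  33.7  44.2 100.9 -27.5  56.9 -23.5]
```

View pics/side9.png

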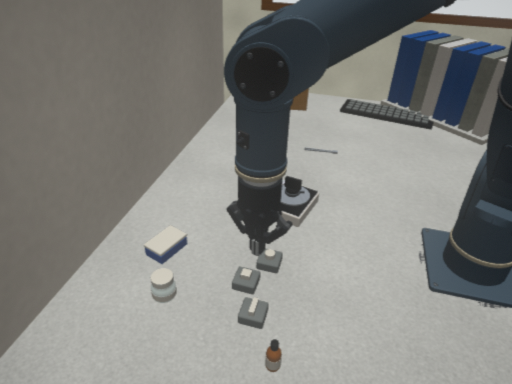

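View pics/wrist9.png

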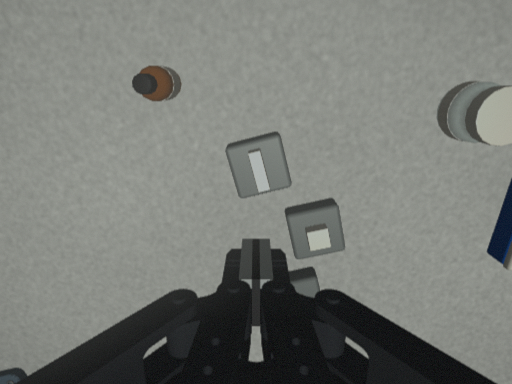

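Bar bottomed (10 N at 34.1 mm). All keys are up, the bystanders are at their initial pixels and nothing is touching the tool.

```bash
python3 -c "
from station import job
print(job.finish_job())"
```

```text
the job is handed in; nothing more can be done
None
```

I clamped the slides, pressed the round key and then the bar key, left the square key alone, and handed the job in at about 15 s of the 72 s allowed. The hand-in gave no verdict.

- **Clamp:** One grasp was enough. I turned the wing clockwise about 2.8 rad. The turning moment jumped from about 0.05 to 0.31–0.34 N m after roughly 2.4 rad, where the screw went tight. I turned on a little further and let go. Measured in the wrist picture afterwards, the wing stood about 0.40 rad (23°) past the pointer. I took that picture before pressing the keys and did not measure the angle again.
- **Clamp disc height:** I judged the disc to be down from the moment jump and the slip, not from a direct measurement.
- **Round key:** It was pressed to its stop, with the fingertips at 33.9 mm and 16.7 N, then released.
- **Bar key:** It was pressed to its stop, with the fingertips at 34.1 mm and 10.3 N, then released.
- **Final check:** The last pictures showed the keys up and the slide box, bottle, jar and forceps where they stood at the start. The wrist force was near zero, with the tool clear at 0.19 m.

No check failed or disagreed. The first move commands were refused for a format error, and the arm did not move. The round key was mostly under the gripper in the last wrist picture, so I saw it up only in the side picture.

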